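Unlock the parts bin and hold its sprung cover just below balance

TASK

Check the sprung cover of the parts bin: take the slot key out of its holder, turn the bin's lock screw with it (not with the fingers) until its tongue has swung aside, along the bin's front, well clear of the cover, and put the key back in its holder. Then lift the cover by its grab bar to clearly past its balance point (5 degrees past or more), keeping hold so that it does not swing up to its stop, ease it back down to just below the balance point (within about ten degrees) and finish while still holding it there, motionless. Do not disturb the other things on the table.

Things in the scene. Friction and masses are not known exactly. Their poses are not given: they have to be found in the camera images.
- bin: fixed grey steel box, 120 (x) x 220 (y) x 70 mm high, with a steel cover. Origin under its centre, on the table; x points to the rear (hinge side, away from the robot), y to its left, z up. On its right side (-y) a thin curved rod carries a 10 mm ball 70 mm from the hinge: the cover's side edge passes the ball at the balance point
- cover (a joint): hinge of the cover, rad: 0 shut (level), positive as its front edge rises, stop at 1.5. Balance point at 0.90 (52 degrees): below it the cover falls shut, above it the spring swings it up to the stop; near it it takes less than 1 N at the bar, shut about 1.3 N. Cover plate 125 x 218 x 4 mm, 0.75 kg with bar, its top 76 mm above the table when shut
- cover_hinge (a point): fixed point on the hinge line, at the middle of the bin's width: 62 mm behind the bin's origin, 74 mm above the table; the hinge line runs along the bin's y
- grab_bar (a point): middle of the cover's grab bar, a round dark bar of 12 mm diameter, along the bin's y, 100 mm long between its two arms, 43 mm in front of the cover's front edge, 170 mm from the hinge line, at z = 75 mm when shut. It rises on an arc about the hinge; it may turn between the fingers. It moves with the cover
- lock_screw (a joint): the captive lock screw, rad: near 0 its tongue points to the rear and lies over the cover's front edge (locked); it grows anticlockwise seen from above to its stop at 1.4 (tongue to the bin's left). The cover is free above about 1.1; turn it past 1.2. Friction about 0.06 Nm
- screw_slot (a point): on the upright axis of the lock screw (bin frame x -80, y +85 mm), at the floor of the slot, 84.5 mm above the table. Round head of 25 mm diameter with a straight slot 7 mm wide and 10 mm deep, open at both ends, its top at 94.5 mm. The slot runs along this point's x axis, which also is the tongue's direction and turns with the screw
- key_holder: fixed aluminium block 60 x 60 x 62 mm with an upright round hole of 28 mm through its middle. Origin under its centre, on the table
- slot_key: loose key, 108 mm long, 0.08 to 0.17 kg, standing upright in the holder. Origin at the middle of the blade's lower edge, z up along the shank, x along the blade. Blade 22 (x) x 4 mm (y), its lowest 3 mm thinned to 2 mm; shank 12 mm thick; collar 36 mm diameter at 56 to 62 mm, which rests on the holder's top (origin then 6 mm above the table); black square handle 22 x 22 mm, its sides along x and y, from 62 to 108 mm
- parts_dish: round steel dish with nuts, 95 mm wide, 28 mm high, on the table; leave alone. Origin under its centre
- l_bracket: small steel L bracket, 22 x 34 x 28 mm; leave alone. Origin under its centre
- u_bracket: small steel U bracket, 26 x 36 x 22 mm; leave alone. Origin under its centre
- flange_ring: turned steel flange ring, 60 mm wide, 14 mm high; leave alone. Origin under its centre
There are look-alikes about, which are no part of the job. What is shaped like the key_holder but purple is not meant.

How it is judged (in metres and radians):
On the way, in this order (a step that is already met when the one before it is completed fails the run):
1. the lock screw is turned past 1.15 rad, with the key's blade in its slot (value of joint lock_screw above 1.15 rad and distance between slot_key and screw_slot below 0.012 m), for 0.1 s.
2. the key stands in its holder again, let go (horizontal distance between slot_key and key_holder below 0.008 m and height (world z) of slot_key below 0.012 m and angle between slot_key's own z axis and vertical below 0.1 rad and contact force between the fingers and slot_key below 0.1 N), for 0.2 s.
3. the cover is raised past its balance point (above 0.95 rad) (value of joint cover above 0.95 rad), for 0.1 s.
At the end, for the whole second after the job is handed in: The fingers hold the cover still (under 0.06 rad/s) between 0.69 and 0.89 rad, just below its balance point at 0.90; the lock screw stands above 1.15 rad; the key stands upright (within 0.1 rad) in its holder, its collar within 6 mm of the top (value of joint cover between 0.69 and 0.89 rad and velocity of joint cover between -0.06 and 0.06 rad/s and contact force between the fingers and cover above 0.1 N and contact force between slot_key and cover below 0.1 N and value of joint lock_screw above 1.15 rad and horizontal distance between slot_key and key_holder below 0.008 m and height (world z) of slot_key below 0.012 m and angle between slot_key's own z axis and vertical below 0.1 rad); the arm keeps its last pose, push and grip.
It fails at once if the cover swings up towards its stop (above 1.35 rad) (value of joint cover above 1.35 rad).
It fails at once if the fingers push the lock screw (contact force between the fingers and lock_screw above 1.5 N).
It fails at once if the dish, a bracket or the flange ring is moved more than 30 mm (distance of any of parts_dish, l_bracket, u_bracket, flange_ring from where it was at the start of the episode above 0.03 m).
It also fails if it takes over 70 s, if anything falls off the work surface, if the arm or the gripper's body presses on something with over 40 N, if the wrist force passes 120 N, or if a joint passes its speed limit or range.

ROBOT

A 6-joint arm with a two-finger parallel gripper is mounted at the origin on a cart in front of the work surface, level with it; the furniture and walls round the work are solid. World frame = base frame: x ahead of the robot, y to its left, z up, the work surface at z = 0. Lengths are in mm, angles in degrees, forces in N, time in s.
With the tool pointing down it reaches from about 350 to 850 mm from the base axis. Payload 8.1 kg.
Tool frame: the origin (TCP) lies at the very end of the fingers, on their centre line; the grasp point (between the pads) lies 19 mm behind it; z points along the fingers, y is the line along which they close (so a half turn about z gives the same grasp; the last joint's range is limited). The gripper opens to 85 mm and grips with 20 to 120 N. Pads are 22 mm wide; open, the fingers measure 114 mm over their backs; the gripper's body (76 mm by 85 mm) begins 54 mm behind the grasp point. The pads swing forward as they close: fully open they stand 13 mm farther back than shut.
Start: joints at [63.747, 7.471, 85.268, -0, 87.261, -4.893], TCP at [218.514, 558.8, 231.292] pointing down, gripper open.
Joint ranges: [-169.43, 169.43], [-51.17, 129.36], [1.28, 143.12], [-76.62, 256.62], [0, 156.53], [-152.29, 152.29]. Speed limits (degrees/s): [136.94, 136.94, 159.86, 180, 180, 180].

INTERFACE

Orientations are given as [roll, pitch, yaw] about the fixed x, y, z axes, in that order (R = Rz(yaw) Ry(pitch) Rx(roll)).
In Python, from bench import * gives the robot as it stands.
- The arm moves only by the tool play_rows, never from a script. Its argument "increments" is a list of rows, each a list of 3 entries, a list of its own where there are three numbers: the gripper's target within -1 to 1 (fully open at 1, half-way at 0, shut at -1), then the shift along the tool's x, y, z in mm, then the turn about the tool's z in rad. A call has 1 to 12 rows; each row shifts and turns the commanded pose from where the row before left it, along the tool's axes as they then stand; what a row does not reach is not made up. A row lasts 1/12 s, in which the tool goes at most 41.7 mm and 7.16 degrees, less where a joint would pass 70% of its speed; a pose out of reach is approached as far as the arm can. A call is refused whole if a number of a shift passes 41.7 or a number of a turn 0.125, either way. A call with a gripper value outside its range is refused whole. The fingers move at their own pace and stop on an object; "force" is the grip in N (left out, the last holds). Time passes only in rows, so rows that do not move let the fingers close. It gives the time, the measured TCP pose, the force, the opening and the grip force at its end, in the units of the state.
- sense(): the state, without advancing time (a new reading comes with each control period).
- snapshot(name): name is "scene" or "top" or "wrist"; returns a dict with "color" (384x512x3 uint8, red, green, blue), "intrinsics" (3x3 intrinsics, pixels), "world_from_camera" (4x4, takes a point from camera to world coordinates). Camera axes: x right, y down, z forward; pixel columns grow to the right and rows downward; lengths in mm; the calibration is good to about 2 mm. A picture is of the moment at which its call begins. There is no depth.
- hand_in(): hands the job in; it is judged then, once.
Trained networks look in a picture, given as the dict that the camera call returned (one of the last four; its "shot" number tells which), for a name from the list of things; names that differ only in an ending like _2 or _b are one class to them, and where a whole thing is asked for, a point or a joint stands for the part that bears it (a point fixed in the world has none). Each returns a list of dicts, best first, with "p" (0 to 1); they miss things now and then, are a little off and sometimes report something else, mostly with a low value. They report only what shows in the picture. A call takes as long as a camera call. They do not tell look-alikes from the thing itself.
- find_in(query, picture): "xyz" ([x, y, z] in mm, in the coordinates of the camera as it stood for that picture, good to about 4 mm: the middle of the surface that is visible of it).
- regions_of(query, picture): "mask" (384x512 bool, what is visible of it).
- pinpoint(query, picture): "xyz" ([x, y, z] in mm, in the coordinates of the camera as it stood for that picture, good to about 4 mm: a listed point, or the origin of a listed thing).
The state is a dict: "time": time; "joint_pos": joint angles; "qd": joint speeds; "joint_efforts": joint torques, N m; "tool_pos": TCP position; "tcp_rot": TCP orientation; "ft_force": force on the tool from outside, world axes, zero at the start; "wrist_torque": the same for the moment, N m; "finger_gap": finger opening in mm; "grip_force": force on a finger pad.
Only numpy, scipy, OpenCV 4.12 (cv2) and the standard library are available. Lean on these libraries where they do the work, as an engineer would, in place of code of your own. Each camera call takes 0.05 s, during which the arm holds its last target. There are 200 camera calls.

## Working session

There is one attempt and no reset: what is moved stays moved. The work goes in short steps, Python scripts to look and compute and a tool call to move; the robot and the scene stay as the last step left them, time stands still between calls to the robot, and variables do not carry over. Pictures are saved under pics/ and viewed, at most 10 in all, crops included, and the job is handed in when it is done.

Besides the shell and the picture viewer there is one more tool, called by a JSON object that holds its "name" and its "arguments", one argument or row to a line. play_rows: Moves the arm, as the interface text tells. Its arguments: {"type":"object","properties":{"increments":{"type":"array","items":{"type":"array"}},"force":{"type":"number"}},"required":["increments"]}

```bash
mkdir -p pics
cat > h.py <<'E'
from bench import *
import numpy as np, cv2
def W(s,p): 
    M=np.array(s["world_from_camera"]); return (M@np.r_[p,1])[:3]
def save(s,n): cv2.imwrite(f"pics/{n}.png",cv2.cvtColor(s["color"],cv2.COLOR_RGB2BGR))
def pts(s,names,f=pinpoint,k=3):
    for q in names:
        for d in f(q,s)[:k]:
            print(q,f.__name__,round(d["p"],2),W(s,d["xyz"]).round(1))
E
python3 - <<'E'
from h import *
st=sense(); print(st)
for v in ("scene","top"):
    s=snapshot(v); save(s,v); print(v); 
    pts(s,["bin","key_holder","slot_key","screw_slot","grab_bar","cover_hinge","parts_dish","l_bracket","u_bracket","flange_ring"])
a=cv2.imread("pics/scene.png");b=cv2.imread("pics/top.png")
cv2.imwrite("pics/both.png",cv2.resize(np.vstack([a,b]),(400,600)))
E
```

```text
{'time': 0.0, 'joint_pos': array([ 6.37450056e+01,  7.51547137e+00,  8.53276920e+01,  6.43628960e-05,
        8.72620931e+01, -4.89343113e+00]), 'qd': array([ 0.08104751,  0.02539564,  0.05756057, -0.02284473, -0.12161451,
        0.02600991]), 'joint_efforts': array([ 5.64961065e-04, -5.69388270e+01, -5.00559676e+01, -1.21828930e-04,
        1.45654759e-02,  3.17955266e-05]), 'tool_pos': array([218.29381182, 558.30076912, 230.25586037]), 'tcp_rot': array([-1.79895133e+02, -9.04270733e-03,  1.58638425e+02]), 'ft_force': array([ 0.8685095 ,  0.403213  , -0.72689031]), 'wrist_torque': array([ 0.03291139, -0.03322029,  0.06326987]), 'grip_force': 0.0, 'finger_gap': 85.25124271507397}
scene
bin call 0.88 [574.2  70.8   0.7]
key_holder call 0.94 [ 562.7 -144.2    2.2]
key_holder call 0.88 [520.3 280.6   3.4]
slot_key call 0.6 [516.2 282.9   4. ]
screw_slot call 0.56 [490.7 150.9  88.8]
grab_bar call 0.6 [466.7  68.2  73.5]
cover_hinge call 0.77 [634.7  68.7  75.4]
parts_dish call 0.59 [ 5.353e+02 -2.777e+02 -3.000e-01]
l_bracket call 0.48 [637.1 247.3   4.6]
u_bracket call 0.76 [ 633.3 -252.7   -2.1]
flange_ring call 0.79 [631.4 331.7   1.1]
top
bin call 0.96 [575.3  70.4   0.6]
bin call 0.72 [ 634.5 -258.9    1.4]
key_holder call 0.95 [ 563.1 -145.5    3. ]
key_holder call 0.63 [523.6 276.7   4.3]
key_holder call 0.49 [ 5.755e+02  6.660e+01 -5.000e-01]
slot_key call 0.69 [520.2 279.1   6.2]
screw_slot call 0.56 [492.7 148.5  87.5]
grab_bar call 0.72 [467.6  62.4  75.6]
cover_hinge call 0.68 [633.8  71.5  75.5]
parts_dish call 0.88 [ 535.7 -274.    -6.7]
parts_dish call 0.55 [6.339e+02 2.472e+02 4.000e-01]
l_bracket call 0.53 [494.3 147.9  84.7]
l_bracket call 0.4 [632.2 247.    2.3]
l_bracket call 0.23 [ 633.5 -257.3    1.3]
u_bracket call 0.46 [ 6.349e+02 -2.596e+02 -3.000e-01]
flange_ring call 0.83 [ 6.305e+02  3.212e+02 -2.000e-01]
flange_ring call 0.62 [492.2 146.5  86.7]
```

View pics/scene.png

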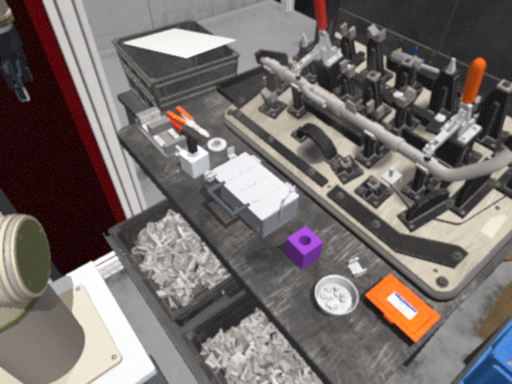

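View pics/top.png

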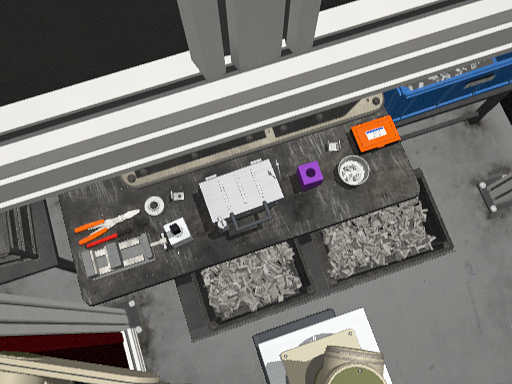

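The scene view shows the bin at about (250,190) px. The white holder with the black key handle is at (193,158), the purple look-alike at (304,247) and the dish at (336,295). The top view agrees: key at (177,231) and bin at (242,195). Next I move above the holder.

{"name": "play_rows", "arguments": {
  "increments": [
    [1,[-32,-12.5,-2.5],0],
    [1,[-32,-12.5,-2.5],0],
    [1,[-32,-12.5,-2.5],0],
    [1,[-32,-12.5,-2.5],0],
    [1,[-32,-12.5,-2.5],0],
    [1,[-32,-12.5,-2.5],0],
    [1,[-32,-12.5,-2.5],0],
    [1,[-32,-12.5,-2.5],0],
    [1,[-32,-12.5,-2.5],0],
    [1,[-32,-12.5,-2.5],0],
    [1,[-32,-12.5,-2.5],0],
    [1,[-32,-12.5,-2.5],0]
  ]
}}

```text
time: 2.1
tool_pos: [522.6, 277.9, 261.6]
tcp_rot: [180.0, 0.0, 158.6]
ft_force: [-1.6, 0.7, -0.6]
finger_gap: 85.2
grip_force: 0.0
```

Run:
```python
from h import *
st=sense(); print(st["tool_pos"],st["tcp_rot"],st["joint_pos"])
s=snapshot("wrist"); save(s,"w1"); print(np.array(s["world_from_camera"]).round(3), s["intrinsics"])
pts(s,["key_holder","slot_key","screw_slot","bin","l_bracket","flange_ring"])
pts(s,["slot_key"],find_in)
```

```text
[522.59202312 277.87608964 261.55412103] [1.79985204e+02 1.28560802e-02 1.58636846e+02] [ 2.30372438e+01  5.57534295e+00  8.41658652e+01  1.57633353e-03
  9.02392542e+01 -4.55995966e+01]
[[ 3.64000e-01  8.86000e-01  2.88000e-01  4.48723e+02]
 [ 9.31000e-01 -3.47000e-01 -1.12000e-01  3.07374e+02]
 [ 0.00000e+00  3.09000e-01 -9.51000e-01  4.04586e+02]
 [ 0.00000e+00  0.00000e+00  0.00000e+00  1.00000e+00]] [[309.05389633   0.         257.70240582]
 [  0.         309.05389633 191.64608848]
 [  0.           0.           1.        ]]
key_holder call 0.87 [ 5.220e+02  2.785e+02 -4.000e-01]
key_holder call 0.79 [ 560.1 -146.1    1.8]
slot_key call 0.8 [519.9 280.4   9.7]
screw_slot call 0.64 [490.5 150.5  85.2]
bin call 0.92 [571.1  67.7  -1.8]
l_bracket call 0.71 [ 6.354e+02  2.530e+02 -4.000e-01]
flange_ring call 0.8 [629.9 330.9   1.4]
flange_ring call 0.67 [494.9 150.7  87.6]
slot_key call 0.72 [513.8 283.6 113.8]
```

View pics/w1.png

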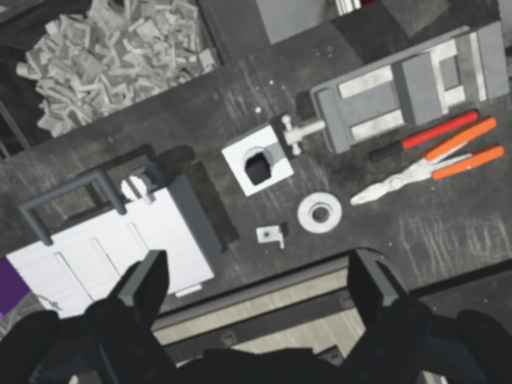

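The wrist view shows the holder at (257,160) with the black handle at (258,167). The lock screw is at (140,182), the grab bar at (70,205), and the vise handle is near the holder at (290,135). I enlarge the key and the screw.

Run:
```python
import cv2,numpy as np
a=cv2.imread("pics/w1.png")
f=lambda r,c:cv2.resize(cv2.convertScaleAbs(a[r:r+50,c:c+50],alpha=1.0),(400,400),interpolation=cv2.INTER_CUBIC)
k=f(140,233); k=(255*(k/255.)**0.5).astype('uint8')
cv2.imwrite("pics/c1.png",np.hstack([k,f(158,115)]))
```

```text
(no output)
```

View pics/c1.png

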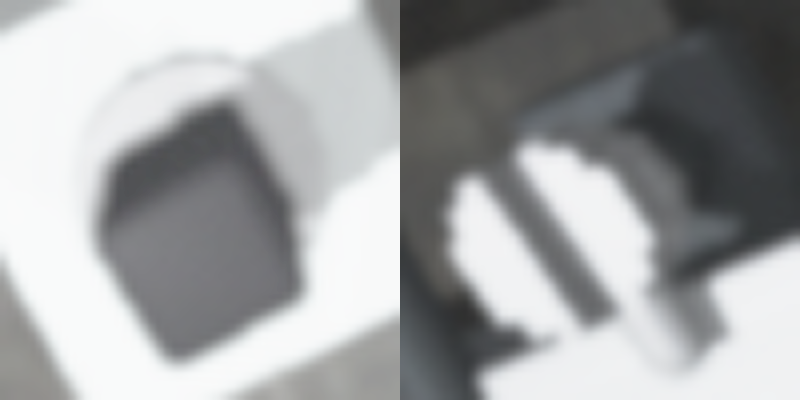

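Left crop: the handle's top face has corners at about (100,230), (228,160), (300,290) and (178,362). Right crop: the slot runs from (485,175) to (600,315), with the tongue tip at lower right. I turn these into angles.

```bash
cat >> h.py <<'E'
def ray(M,K,u,v,z):
    d=M[:3,:3]@np.linalg.solve(K,[u,v,1.]); o=M[:3,3]; return o+d*(z-o[2])/d[2]
E
python3 - <<'E'
from h import *
s=snapshot("wrist"); M=np.array(s["world_from_camera"]);K=np.array(s["intrinsics"])
P=np.array([ray(M,K,233+x/8-.5,140+y/8-.5,114) for x,y in [(100,230),(228,160),(300,290),(178,362)]])
print(P.round(1),P.mean(0))
for i in range(4):
    e=P[(i+1)%4]-P[i]; print(np.linalg.norm(e),np.degrees(np.arctan2(e[1],e[0])))
Q=np.array([ray(M,K,115+x/8-.5,158+y/8-.5,94.5) for x,y in [(85,175),(200,315)]]);e=Q[1]-Q[0]
print(Q,np.linalg.norm(e),np.degrees(np.arctan2(e[1],e[0])))
print(ray(M,K,115+152/8-.5,158+237/8-.5,94.5))
# bin yaw: cover outline
m=regions_of("cover",s); print([ (d["p"],d["mask"].sum()) for d in m])
if m:
    c=max(cv2.findContours(m[0]["mask"].astype('uint8'),0,1)[0],key=cv2.contourArea)
    c=cv2.approxPolyDP(c,4,True)[:,0]
    for p in c: print(p,ray(M,K,*p,76).round(1))
E
```

```text
[[507.9 272.8 114. ]
 [505.5 290.2 114. ]
 [523.7 292.6 114. ]
 [526.8 275.5 114. ]] [515.98049242 282.76346075 114.        ]
17.617483214725286 97.85486055720646
18.299319754004184 7.4515442702499985
17.415814982352842 -79.68640168659958
19.046210530669768 -171.87773444300623
[[477.82011927 149.65593004  94.5       ]
 [500.35079968 154.4956844   94.5       ]] 23.0446258896035 12.123326040682725
[488.46053608 153.74021284  94.5       ]
[(0.79, np.int64(14325))]
[  6 257] [513.2 -39.8  76. ]
[ 41 305] [587.  -39.5  76. ]
[ 60 316] [610.2 -26.3  76. ]
[ 80 313] [6.155e+02 1.000e-01 7.600e+01]
[105 296] [604.6  42.9  76. ]
[123 270] [579.9  82.1  76. ]
[151 248] [565.5 127.6  76. ]
[167 252] [577.2 143.   76. ]
[168 294] [630.6 117.8  76. ]
[211 278] [629.  177.3  76. ]
[164 190] [506.3 174.5  76. ]
[150 196] [506.9 156.7  76. ]
[149 207] [518.3 149.5  76. ]
[140 201] [508.1 143.4  76. ]
[123 205] [505.4 123.2  76. ]
[101 170] [460.7 120.7  76. ]
[ 20 204] [462.1  15.3  76. ]
[ 20 214] [472.4   8.2  76. ]
[ 39 241] [509.5   9.   76. ]
```

{"name": "play_rows", "arguments": {
  "increments": [
    [0.2,[0,0,0],0.117],
    [0.2,[0,0,5],0.117],
    [0.2,[0,0,10],0.117],
    [0.2,[0,0,10],0.117],
    [0.2,[0,0,10],0.117],
    [0.2,[0,0,10],0.117],
    [0.2,[0,0,10],0.117],
    [0.2,[0,0,10],0.117],
    [0.2,[0,0,10],0.114],
    [0.2,[4.8,-4.9,0],0],
    [0.2,[0,0,0],0],
    [0.2,[0,0,0],0]
  ]
}}

```text
time: 3.6
tool_pos: [515.6, 284.1, 187.0]
tcp_rot: [180.0, -0.0, 98.8]
ft_force: [-0.5, 0.2, -0.3]
finger_gap: 51.1
grip_force: 0.0
```

Run:
```python
from h import *
st=sense(); print(st["tool_pos"],st["tcp_rot"],st["joint_pos"],st["finger_gap"])
s=snapshot("wrist"); save(s,"w2"); np.savez("w2",M=s["world_from_camera"],K=s["intrinsics"])
pts(s,["key_holder","slot_key"]); pts(s,["slot_key"],find_in)
M=np.array(s["world_from_camera"]);K=np.array(s["intrinsics"])
p=np.linalg.inv(M)@[516,283,114,1]; p=K@p[:3]; p=p[:2]/p[2]; print(p)
c,r=(p-50).astype(int); np.savez("w2",M=M,K=K,o=[c,r])
a=cv2.imread("pics/w2.png")[max(r,0):r+100,max(c,0):c+100]
cv2.imwrite("pics/c2.png",cv2.resize((255*(a/255.)**.5).astype('uint8'),None,fx=6,fy=6,interpolation=cv2.INTER_CUBIC)); print(c,r)
```

```text
[515.56001322 284.06685889 187.01367174] [ 1.79965729e+02 -1.61428751e-02  9.87708232e+01] [2.38601382e+01 7.05996310e+00 9.03639254e+01 6.72150369e-03
 8.25388194e+01 1.50884491e+01] 51.13258104547524
key_holder call 0.69 [5.181e+02 2.742e+02 4.000e-01]
slot_key call 0.74 [516.9 279.9   7.9]
slot_key call 0.65 [518.6 289.8 108.6]
[257.94233226 205.5751153 ]
207 155
```

View pics/c2.png

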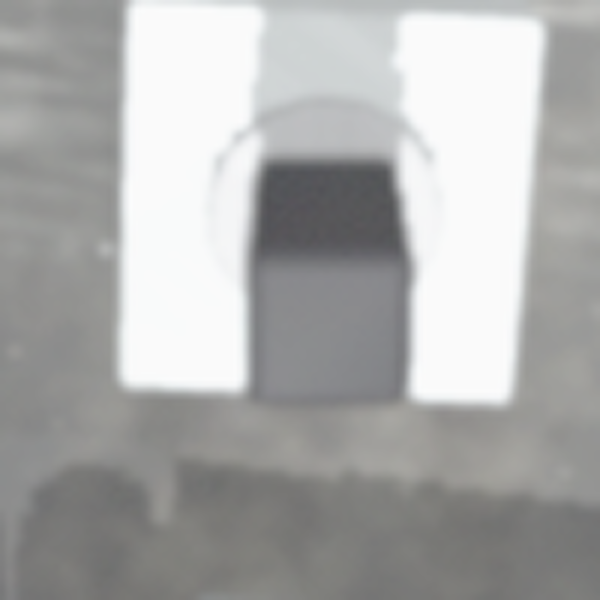

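The crop shows the handle square to the camera, its top face spanning (248,258) to (408,402). The collar circle is centred near (324,213) and the holder top has corners (128,2), (545,15), (513,405) and (120,388).

Run:
```python
from h import *
d=np.load("w2.npz");M,K,o=d["M"],d["K"],d["o"]
g=lambda P,z:np.array([ray(M,K,o[0]+x/6-.4,o[1]+y/6-.4,z) for x,y in P])
def rep(P):
    print(P.mean(0).round(1))
    for i in range(4):
        e=P[(i+1)%4]-P[i]; print(np.linalg.norm(e).round(1),np.degrees(np.arctan2(e[1],e[0])).round(1))
rep(g([(248,258),(405,258),(408,400),(252,402)],114))
rep(g([(128,2),(545,15),(513,405),(120,388)],62))
print(g([(324,213)],68))
```

```text
[519.  280.2 114. ]
19.4 8.8
19.0 -79.1
19.7 -170.4
19.3 99.7
[519.4 279.6  62. ]
61.1 7.0
62.2 -83.6
61.7 -173.9
61.2 95.9
[[518.77019071 280.84853316  68.        ]]
```

{"name": "play_rows", "arguments": {
  "increments": [
    [0.2,[-4.3,2.8,15],-0.01],
    [0.2,[0,0,25],0],
    [0.2,[0,0,25],0],
    [0.2,[0,0,25],0],
    [0.2,[0,0,19],0],
    [0.2,[0,0,0],0],
    [-1,[0,0,0],0],
    [-1,[0,0,0],0],
    [-1,[0,0,0],0],
    [-1,[0,0,0],0],
    [-1,[0,0,0],0],
    [-1,[0,0,0],0]
  ],
  "force": 60
}}

```text
time: 4.8
tool_pos: [520.9, 280.1, 79.6]
tcp_rot: [179.8, -0.1, 99.1]
ft_force: [0.4, -1.5, 7.0]
finger_gap: 21.2
grip_force: 59.5
```

{"name": "play_rows", "arguments": {
  "increments": [
    [-1,[0,0,-5],0],
    [-1,[0,0,-15],0],
    [-1,[0,0,-20],0],
    [-1,[0,0,-20],0],
    [-1,[0,0,-20],0],
    [-1,[0,0,-20],0],
    [-1,[0,0,-20],0],
    [-1,[0,0,-5],0],
    [-1,[0,0,0],0]
  ]
}}

```text
time: 5.55
tool_pos: [520.6, 280.0, 204.8]
tcp_rot: [179.8, -0.1, 99.1]
ft_force: [0.8, -0.9, -0.4]
finger_gap: 21.6
grip_force: 58.7
```

Run:
```python
from h import *
st=sense(); print(st["tool_pos"],st["tcp_rot"],st["finger_gap"])
ims=[]
for v in ("scene","top","wrist"):
    s=snapshot(v); pts(s,["slot_key"]); M=np.array(s["world_from_camera"]);K=np.array(s["intrinsics"])
    p=np.linalg.inv(M)@np.r_[st["tool_pos"][:2],150,1]; p=K@p[:3]; c,r=(p[:2]/p[2]).astype(int); print(v,c,r)
    save(s,"k_"+v); n={"wrist":60}.get(v,32); r=min(max(r,n),384-n)
    ims.append(cv2.resize(cv2.cvtColor(s["color"],4)[r-n:r+n,c-n:c+n],(266,266),interpolation=cv2.INTER_CUBIC))
cv2.imwrite("pics/c3.png",np.hstack(ims))
```

```text
[520.55578924 279.95780811 204.82547874] [ 1.79759083e+02 -5.91565118e-02  9.90565760e+01] 21.570870893296398
slot_key call 0.56 [516.6 277.9 129. ]
scene 189 127
top 170 224
slot_key call 0.9 [518.4 281.8 130.3]
wrist 261 214
```

View pics/c3.png

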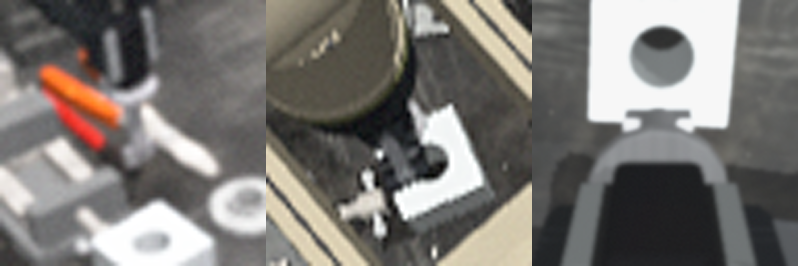

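In the wrist crop (right), the blade below the collar lies across the image at (657,120). So it runs along the closing direction, at yaw about 9°, close to the slot. Next I move near the screw and look closer.

{"name": "play_rows", "arguments": {
  "increments": [
    [-1,[-25.5,-11.6,0],0],
    [-1,[-25.5,-11.6,0],0],
    [-1,[-25.5,-11.6,0],0],
    [-1,[-25.5,-11.6,0],0],
    [-1,[0,0,0],0],
    [-1,[0,0,0],0]
  ]
}}

```text
time: 6.35
tool_pos: [489.1, 170.3, 201.7]
tcp_rot: [-180.0, 0.0, 98.9]
ft_force: [0.2, -1.0, -0.6]
finger_gap: 21.2
grip_force: 59.0
```

Run:
```python
from h import *
st=sense(); print(st["tool_pos"],st["tcp_rot"])
s=snapshot("wrist"); save(s,"w4"); pts(s,["slot_key","screw_slot","grab_bar","bin"])
M=np.array(s["world_from_camera"]);K=np.array(s["intrinsics"])
p=np.linalg.inv(M)@[490,152,94.5,1]; p=K@p[:3]; c,r=(p[:2]/p[2]).astype(int)
c-=50;r=max(r-50,0); np.savez("w4",M=M,K=K,o=[c,r]); print(c,r)
cv2.imwrite("pics/c4.png",cv2.resize(cv2.imread("pics/w4.png")[r:r+100,c:c+100],None,fx=6,fy=6,interpolation=cv2.INTER_CUBIC))
```

```text
[489.14369873 170.28417629 201.65831831] [-1.79950758e+02  1.09924775e-04  9.89286642e+01]
slot_key call 0.92 [487.3 173.3 131.6]
screw_slot call 0.59 [493.8 148.7  84.8]
grab_bar call 0.58 [488.1 171.3 130.4]
bin call 0.88 [568.1  69.1  -3.3]
205 160
```

View pics/c4.png

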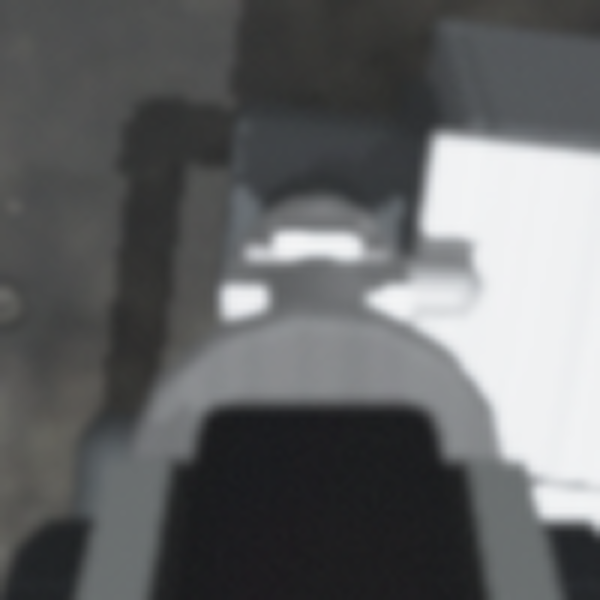

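The collar hides the slot here: only parts of the head show, near (310,250). I back off 45 mm for a clear view.

{"name": "play_rows", "arguments": {
  "increments": [
    [-1,[25,0,0],0],
    [-1,[25,0,0],0],
    [-1,[0,0,0],0],
    [-1,[0,0,0],0]
  ]
}}

```text
time: 6.93
tool_pos: [481.4, 222.3, 202.0]
tcp_rot: [-180.0, 0.0, 99.2]
ft_force: [-0.0, -0.1, -0.8]
finger_gap: 21.4
grip_force: 59.0
```

Run:
```python
from h import *
st=sense(); print(st["tool_pos"],st["tcp_rot"])
s=snapshot("wrist"); save(s,"w5"); pts(s,["slot_key","screw_slot"])
M=np.array(s["world_from_camera"]);K=np.array(s["intrinsics"])
p=np.linalg.inv(M)@[490,152,94.5,1]; p=K@p[:3]; c,r=(p[:2]/p[2]).astype(int)
c-=60;r=max(r-30,0); np.savez("w5",M=M,K=K,o=[c,r]); print(c,r)
cv2.imwrite("pics/c5.png",cv2.resize(cv2.imread("pics/w5.png")[r:r+100,c:c+120],None,fx=6,fy=6,interpolation=cv2.INTER_CUBIC))
```

```text
[481.36337937 222.30816195 202.03781954] [-1.79975058e+02  1.34196192e-03  9.92318778e+01]
slot_key call 0.93 [482.1 222.7 132.2]
194 233
```

View pics/c5.png

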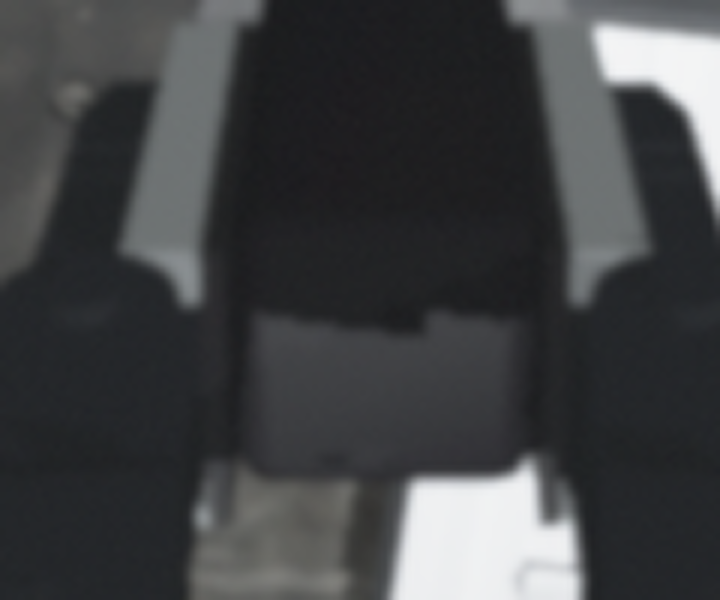

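That was the wrong side: the handle now covers the slot. I move past the screw so that it shows above the key.

{"name": "play_rows", "arguments": {
  "increments": [
    [-1,[-26.8,-1.7,0],0],
    [-1,[-26.8,-1.7,0],0],
    [-1,[-26.8,-1.7,0],0],
    [-1,[-26.8,-1.7,0],0],
    [-1,[0,0,0],0],
    [-1,[0,0,0],0]
  ]
}}

```text
time: 7.58
tool_pos: [492.1, 112.1, 202.4]
tcp_rot: [180.0, 0.0, 98.8]
ft_force: [-0.3, 0.0, -1.1]
finger_gap: 21.5
grip_force: 59.0
```

Run:
```python
from h import *
st=sense(); print(st["tool_pos"],st["tcp_rot"])
s=snapshot("wrist"); save(s,"w6"); pts(s,["slot_key","screw_slot"])
M=np.array(s["world_from_camera"]);K=np.array(s["intrinsics"])
p=np.linalg.inv(M)@[490,152,94.5,1]; p=K@p[:3]; c,r=(p[:2]/p[2]).astype(int)
c-=65;r=max(r-25,0); np.savez("w6",M=M,K=K,o=[c,r]); print(c,r)
cv2.imwrite("pics/c6.png",cv2.resize(cv2.imread("pics/w6.png")[r:r+100,c:c+130],None,fx=6,fy=6,interpolation=cv2.INTER_CUBIC))
```

```text
[492.12871881 112.07165268 202.37604561] [1.79988851e+02 7.72170959e-03 9.88478214e+01]
slot_key call 0.94 [489.8 112.8 131.1]
screw_slot call 0.91 [495.6 148.3  87.7]
screw_slot call 0.2 [467.6  66.   75. ]
197 118
```

View pics/c6.png

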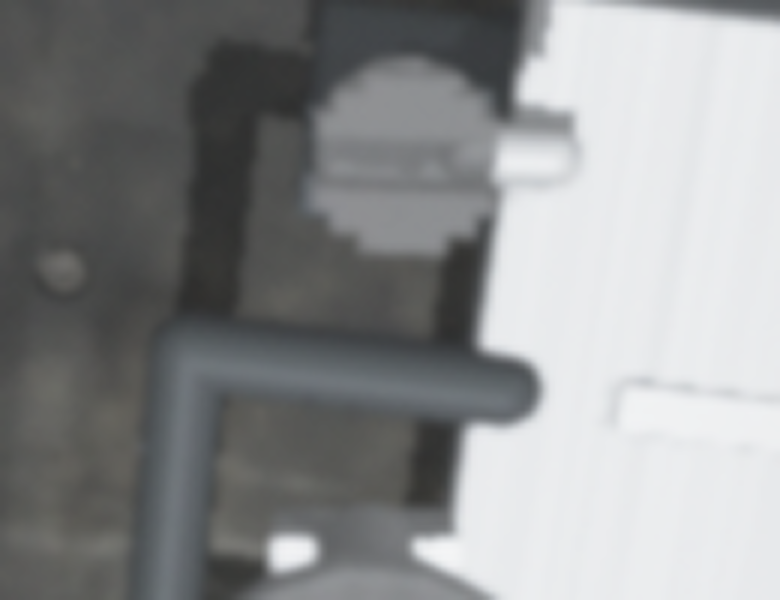

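The crop now shows the screw head centred at (402,156), with the slot's lower edge running (310,181) to (497,187). The tongue tip is at (575,155) and the blade's white ends are at (270,550) and (452,550).

Run:
```python
from h import *
d=np.load("w6.npz");M,K,o=d["M"],d["K"],d["o"]
g=lambda P,z:np.array([ray(M,K,o[0]+x/6-.4,o[1]+y/6-.4,z) for x,y in P])
def ang(P): e=P[1]-P[0]; return np.linalg.norm(e).round(1),np.degrees(np.arctan2(e[1],e[0])).round(1)
print("head",g([(402,156)],94.5),"dia",ang(g([(305,156),(497,156)],94.5)))
print("slot",ang(g([(310,181),(497,187)],94.5)))
print("tongue",ang(np.vstack([g([(402,156)],94.5),g([(575,157)],80)])))
P=g([(268,548),(455,552)],131);print("blade",ang(P),P.mean(0))
P=g([(268,548),(455,552)],134);print("blade",ang(P),P.mean(0))
print("cover front edge",ang(g([(455,510),(510,120)],76)), "bar", ang(g([(175,590),(205,330)],80)))
```

```text
head [[490.83386782 151.87928315  94.5       ]] dia (np.float64(26.0), np.float64(8.9))
slot (np.float64(25.5), np.float64(7.0))
tongue (np.float64(29.1), np.float64(3.2))
blade (np.float64(23.2), np.float64(7.5)) [492.09298362 108.59347606 131.        ]
blade (np.float64(22.8), np.float64(7.5)) [491.9228457  109.74777946 134.        ]
cover front edge (np.float64(60.4), np.float64(92.1)) bar (np.float64(41.8), np.float64(90.9))
```

{"name": "play_rows", "arguments": {
  "increments": [
    [-1,[13,2.1,0],0],
    [-1,[13,2.1,0],0],
    [-1,[12.3,2.2,0],0],
    [-1,[0,0,10],0],
    [-1,[0,0,10],0],
    [-1,[0,0,8],0],
    [-1,[0,0,0],0],
    [-1,[0,0,0],0]
  ]
}}

```text
time: 8.4
tool_pos: [491.3, 152.2, 172.9]
tcp_rot: [-179.9, 0.0, 99.0]
ft_force: [0.4, 0.5, -1.5]
finger_gap: 21.3
grip_force: 59.0
```

Run:
```python
from h import *
for i in range(3):
    st=sense(); print(st["tool_pos"].round(1),st["tcp_rot"].round(1),st["ft_force"].round(1))
    s=snapshot("wrist")
pts(s,["slot_key","screw_slot"])
```

```text
[491.3 152.2 172.9] [-179.9    0.    99. ] [ 0.4  0.5 -1.5]
[491.9 152.3 173.8] [-179.9    0.    99. ] [-0.1 -1.3 -0.2]
[492.2 152.3 174.3] [-180.    0.   99.] [-0.  -0.6  0. ]
slot_key call 0.94 [493.  152.4 107. ]
screw_slot call 0.75 [494.  148.   84.4]
```

{"name": "play_rows", "arguments": {
  "increments": [
    [-1,[-1.2,0,4],0],
    [-1,[0,0,2],0],
    [-1,[0,0,2],0],
    [-1,[0,0,2],0],
    [-1,[0,0,2],0],
    [-1,[0,0,0],0]
  ]
}}

```text
time: 9.15
tool_pos: [492.0, 151.4, 161.6]
tcp_rot: [-179.9, 0.0, 99.1]
ft_force: [-0.4, 0.2, -0.6]
finger_gap: 21.9
grip_force: 59.0
```

{"name": "play_rows", "arguments": {
  "increments": [
    [-1,[0,0,1.5],0],
    [-1,[0,0,1.5],0],
    [-1,[0,0,0],0],
    [-1,[0,0,0],0]
  ]
}}

```text
time: 9.48
tool_pos: [492.5, 151.5, 159.4]
tcp_rot: [180.0, -0.0, 99.1]
ft_force: [-0.2, -0.2, -0.7]
finger_gap: 21.4
grip_force: 59.1
```

{"name": "play_rows", "arguments": {
  "increments": [
    [-1,[0,0,0],-0.1],
    [-1,[0,0,0],-0.1],
    [-1,[0,0,0],-0.1],
    [-1,[0,0,0],-0.1],
    [-1,[0,0,0],-0.1],
    [-1,[0,0,0],-0.1],
    [-1,[0,0,0],-0.1],
    [-1,[0,0,0],-0.1],
    [-1,[0,0,0],-0.1],
    [-1,[0,0,0],-0.1],
    [-1,[0,0,0],-0.1],
    [-1,[0,0,0],0]
  ]
}}

```text
time: 10.48
tool_pos: [492.1, 151.4, 159.4]
tcp_rot: [-180.0, -0.0, 162.3]
ft_force: [-1.8, -0.5, 1.7]
finger_gap: 21.1
grip_force: 59.2
```

Run:
```python
from h import *
st=sense(); print({k:st[k].round(2) for k in ("tool_pos","tcp_rot","ft_force","wrist_torque","joint_pos")})
```

```text
{'tool_pos': array([492.09, 151.41, 159.39]), 'tcp_rot': array([-1.7998e+02, -3.0000e-02,  1.6235e+02]), 'ft_force': array([-1.79, -0.54,  1.65]), 'wrist_torque': array([-0.17,  0.49,  0.  ]), 'joint_pos': array([ 11.4 ,  -3.11, 103.73,  -0.  ,  79.42, -60.95])}
```

{"name": "play_rows", "arguments": {
  "increments": [
    [-1,[0,0,0],-0.08],
    [-1,[0,0,0],-0.08],
    [-1,[0,0,0],-0.04],
    [-1,[0,0,0],0],
    [-1,[0,0,0],0]
  ]
}}

```text
time: 10.9
tool_pos: [492.0, 151.4, 159.3]
tcp_rot: [-180.0, -0.0, 173.3]
ft_force: [-3.6, -0.4, 3.0]
finger_gap: 21.3
grip_force: 59.3
```

Run:
```python
from h import *
st=sense(); print({k:st[k].round(2) for k in ("tool_pos","tcp_rot","ft_force","wrist_torque")})
s=snapshot("wrist"); save(s,"w7"); M=np.array(s["world_from_camera"]);K=np.array(s["intrinsics"])
np.savez("w7",M=M,K=K)
for v in ("scene","top"):
  t=snapshot(v); save(t,"t_"+v); 
  m=regions_of("lock_screw",t)
  for d in m[:2]:
    ys,xs=np.nonzero(d["mask"]); print(v,d["p"],len(xs),xs.min(),xs.max(),ys.min(),ys.max())
```

```text
{'tool_pos': array([492.01, 151.43, 159.32]), 'tcp_rot': array([-1.7999e+02, -4.0000e-02,  1.7332e+02]), 'ft_force': array([-3.58, -0.36,  2.99]), 'wrist_torque': array([-0.2 ,  0.86, -0.07])}
```

{"name": "play_rows", "arguments": {
  "increments": [
    [-1,[0,0,0],-0.05],
    [-1,[0,0,0],0],
    [-1,[0,0,0],0],
    [-1,[0,0,0],0.07],
    [-1,[0,0,0],0.07],
    [-1,[0,0,0],0],
    [-1,[0,0,-8],0],
    [-1,[0,0,-12],0],
    [-1,[0,0,-15],0],
    [-1,[0,0,-15],0],
    [-1,[0,0,0],0]
  ]
}}

```text
time: 12.07
tool_pos: [494.7, 152.0, 214.2]
tcp_rot: [179.8, 0.4, 168.4]
ft_force: [1.4, 0.4, -0.5]
finger_gap: 21.4
grip_force: 58.9
```

Run:
```python
from h import *
st=sense(); print({k:st[k].round(2) for k in ("tool_pos","tcp_rot","ft_force","wrist_torque","joint_pos")})
s=snapshot("wrist"); pts(s,["slot_key","screw_slot"])
```

```text
{'tool_pos': array([494.72, 151.95, 214.16]), 'tcp_rot': array([179.84,   0.38, 168.44]), 'ft_force': array([ 1.36,  0.35, -0.49]), 'wrist_torque': array([ 0.01, -0.04,  0.04]), 'joint_pos': array([ 11.4 ,  -5.3 ,  99.99,   0.  ,  84.9 , -67.05])}
slot_key call 0.8 [493.6 152.7 143.3]
screw_slot call 0.97 [493.6 149.7  86.4]
```

{"name": "play_rows", "arguments": {
  "increments": [
    [-1,[-15.5,12.3,0],0],
    [-1,[-15.5,12.3,0],0],
    [-1,[0,0,0],0],
    [-1,[0,0,0],0]
  ]
}}

```text
time: 12.55
tool_pos: [527.2, 169.3, 207.7]
tcp_rot: [-179.9, -0.1, 168.4]
ft_force: [-0.0, -0.8, -1.1]
finger_gap: 21.6
grip_force: 59.1
```

Run:
```python
from h import *
st=sense(); print(st["tool_pos"].round(1),st["tcp_rot"].round(1))
s=snapshot("wrist"); save(s,"w8"); pts(s,["slot_key","screw_slot"])
M=np.array(s["world_from_camera"]);K=np.array(s["intrinsics"])
p=np.linalg.inv(M)@[491,152,94.5,1]; p=K@p[:3]; c,r=(p[:2]/p[2]).astype(int)
c-=65;r=max(r-45,0); np.savez("w8",M=M,K=K,o=[c,r]); print(c,r)
cv2.imwrite("pics/c8.png",cv2.resize(cv2.imread("pics/w8.png")[r:r+100,c:c+130],None,fx=6,fy=6,interpolation=cv2.INTER_CUBIC))
```

```text
[527.2 169.3 207.7] [-1.799e+02 -1.000e-01  1.684e+02]
slot_key call 0.62 [526.7 171.9 137.8]
screw_slot call 0.62 [492.6 151.3  85.4]
163 106
```

View pics/c8.png

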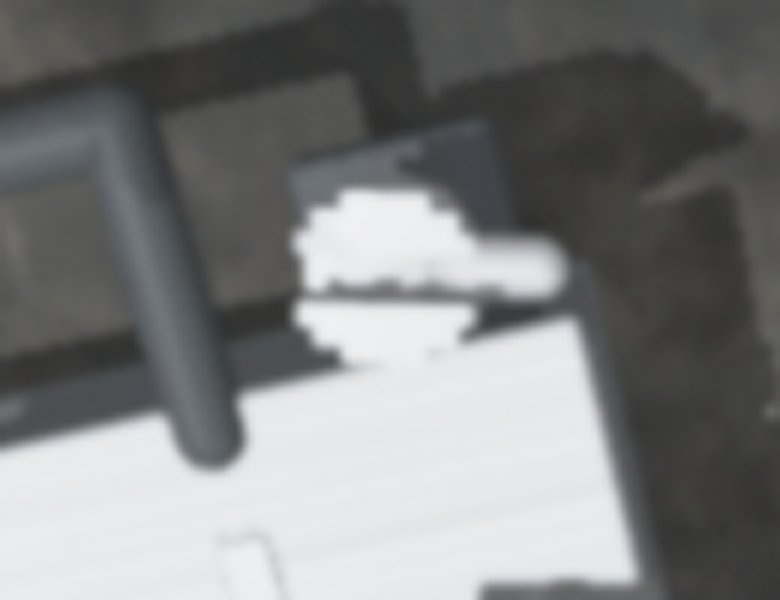

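The crop shows the slot level in the image at (385,297), which is yaw about 78°. The tongue points left along the bin's front, tip at (560,268), clear of the cover: about 1.34 rad. Next I return the key.

{"name": "play_rows", "arguments": {
  "increments": [
    [-1,[5.8,21.5,0],0],
    [-1,[5.8,21.5,0],0],
    [-1,[5.8,21.5,0],0],
    [-1,[5.8,21.5,0],0],
    [-1,[5.8,21.5,0],0],
    [-1,[0,0,0],0.121],
    [-1,[0,0,0],0.121],
    [-1,[0,0,0],0.121],
    [-1,[0,0,0],0.121],
    [-1,[0,0,0],0.121],
    [-1,[0,0,0],0.121],
    [-1,[0,0,0],0.121]
  ]
}}

```text
time: 13.7
tool_pos: [520.4, 280.1, 209.3]
tcp_rot: [-180.0, 0.0, 119.5]
ft_force: [-0.0, -0.1, -1.9]
finger_gap: 21.2
grip_force: 59.1
```

{"name": "play_rows", "arguments": {
  "increments": [
    [-1,[0,0,10],0.121],
    [-1,[0,0,10],0.121],
    [-1,[0,0,10],0.121],
    [-1,[0,0,10],0],
    [-1,[0,0,10],0],
    [-1,[0,0,0],0],
    [-1,[0,0,0],0],
    [-1,[0,0,0],0]
  ]
}}

```text
time: 14.37
tool_pos: [521.1, 280.5, 159.7]
tcp_rot: [180.0, -0.0, 99.2]
ft_force: [0.6, -0.1, -0.8]
finger_gap: 21.4
grip_force: 59.1
```

Run:
```python
from h import *
st=sense(); print(st["tool_pos"].round(1),st["tcp_rot"].round(1),st["ft_force"].round(1))
s=snapshot("wrist"); save(s,"w9"); pts(s,["slot_key","key_holder"])
M=np.array(s["world_from_camera"]);K=np.array(s["intrinsics"])
# hole visible? holder outline
m=regions_of("key_holder",s); 
if m:
    c=max(cv2.findContours(m[0]["mask"].astype('uint8'),0,1)[0],key=cv2.contourArea)
    for p in cv2.approxPolyDP(c,3,True)[:,0]: print(p,ray(M,K,*p,62).round(1))
```

```text
[521.1 280.5 159.7] [180.   -0.   99.2] [ 0.6 -0.1 -0.8]
slot_key call 0.81 [523.  279.7  88.4]
key_holder call 0.73 [5.182e+02 2.790e+02 1.000e-01]
[226 145] [490.3 316.1  62. ]
[220 157] [486.9 305.9  62. ]
[218 223] [492.1 249.4  62. ]
[228 226] [500.8 248.   62. ]
[244 202] [511.1 271.6  62. ]
[260 201] [524.  274.5  62. ]
[271 202] [533.2 275.1  62. ]
[273 212] [536.4 266.6  62. ]
[287 226] [550.3 255.9  62. ]
[294 162] [545.4 311.3  62. ]
[288 149] [538.7 320.8  62. ]
```

{"name": "play_rows", "arguments": {
  "increments": [
    [-1,[0,0,10],0],
    [-1,[0,0,10],0],
    [-1,[0,0,7],0],
    [-1,[0,0,5],0],
    [-1,[0,0,0],0],
    [-1,[0,0,0],0]
  ]
}}

```text
time: 15.07
tool_pos: [520.4, 280.3, 126.4]
tcp_rot: [-179.9, 0.0, 99.1]
ft_force: [0.2, 0.1, -1.0]
finger_gap: 21.5
grip_force: 59.1
```

{"name": "play_rows", "arguments": {
  "increments": [
    [-1,[0,0,10],0],
    [-1,[0,0,12],0],
    [-1,[0,0,12],0],
    [-1,[0,0,7],0],
    [-1,[0,0,3],0],
    [-1,[0,0,0],0],
    [-1,[0,0,0],0]
  ]
}}

```text
time: 15.65
tool_pos: [520.9, 280.4, 83.1]
tcp_rot: [-180.0, 0.0, 99.1]
ft_force: [-0.3, 0.5, -0.5]
finger_gap: 21.4
grip_force: 59.2
```

{"name": "play_rows", "arguments": {
  "increments": [
    [-1,[0,0,1.5],0],
    [-1,[0,0,1.5],0],
    [-1,[0,0,0],0],
    [-1,[0,0,0],0]
  ]
}}

```text
time: 15.98
tool_pos: [521.1, 280.5, 80.5]
tcp_rot: [180.0, -0.0, 99.1]
ft_force: [-0.0, -0.1, -0.6]
finger_gap: 21.6
grip_force: 59.2
```

{"name": "play_rows", "arguments": {
  "increments": [
    [-0.3,[0,0,0.5],0],
    [-0.1,[0,0,0],0],
    [0.1,[0,0,0],0],
    [0.1,[0,0,0],0],
    [0.1,[0,0,0],0],
    [0.1,[0,0,-5],0],
    [0.1,[0,0,-15],0],
    [0.1,[0,0,-25],0],
    [0.1,[0,0,-25],0],
    [0.1,[0,0,-25],0],
    [0.1,[0,0,0],0],
    [0.1,[0,0,0],0]
  ]
}}

```text
time: 16.98
tool_pos: [522.4, 281.1, 177.6]
tcp_rot: [179.7, -0.1, 99.1]
ft_force: [-0.4, -0.5, -0.5]
finger_gap: 46.7
grip_force: 0.0
```

Run:
```python
from h import *
st=sense(); print(st["tool_pos"].round(1),st["tcp_rot"].round(1),st["ft_force"].round(1),st["finger_gap"])
s=snapshot("wrist"); save(s,"w10"); pts(s,["slot_key","key_holder"]); pts(s,["slot_key"],find_in)
for v in ("scene","top"):
    t=snapshot(v); pts(t,["slot_key","grab_bar","cover_hinge"])
```

```text
[522.4 281.1 177.6] [ 1.797e+02 -1.000e-01  9.910e+01] [-0.4 -0.5 -0.5] 46.722093247957964
slot_key call 0.83 [520.1 282.   11.3]
key_holder call 0.56 [5.184e+02 2.740e+02 3.000e-01]
slot_key call 0.71 [518.  290.4 111.5]
slot_key call 0.76 [514.  278.3   2. ]
grab_bar call 0.88 [466.4  66.9  75.1]
cover_hinge call 0.59 [638.4  69.   75.6]
slot_key call 0.51 [519.5 276.5   5.1]
grab_bar call 0.76 [469.6  59.4  74. ]
cover_hinge call 0.81 [632.6  71.8  72.4]
```

{"name": "play_rows", "arguments": {
  "increments": [
    [-0.3,[-25.4,-11.2,0],0],
    [-0.3,[-25.4,-11.2,0],0],
    [-0.3,[-25.4,-11.2,0],0],
    [-0.3,[-25.4,-11.2,0],0],
    [-0.3,[-25.4,-11.2,0],0],
    [-0.3,[-25.4,-11.2,0],0],
    [-0.3,[-25.4,-11.2,0],0],
    [-0.3,[-25.4,-11.2,0],0],
    [-0.3,[0,0,0],0.068],
    [-0.3,[0,0,0],0.068],
    [-0.3,[0,0,0],0],
    [-0.3,[0,0,0],0]
  ],
  "force": 30
}}

```text
time: 18.58
tool_pos: [464.5, 65.6, 174.9]
tcp_rot: [180.0, -0.0, 91.4]
ft_force: [0.2, -0.1, 0.3]
finger_gap: 30.1
grip_force: 0.0
```

Run:
```python
from h import *
d=np.load("w6.npz");M,K,o=d["M"],d["K"],d["o"]
for x,y in [(178,540),(188,420)]: print(ray(M,K,o[0]+x/6-.4,o[1]+y/6-.4,75).round(1))
st=sense(); print(st["tool_pos"].round(1),st["tcp_rot"].round(1),st["ft_force"].round(1),st["finger_gap"])
s=snapshot("wrist"); save(s,"w11"); pts(s,["grab_bar","cover_hinge","bin","slot_key"])
M=np.array(s["world_from_camera"]);K=np.array(s["intrinsics"])
g=cv2.cvtColor(s["color"],7)
p=np.linalg.inv(M)@[466,85,75,1]; p=K@p[:3]; c,r=(p[:2]/p[2]).astype(int); print(c,r,ray(M,K,c,r,75),ray(M,K,c+1,r,75))
print(g[r,c-30:c+45])
```

```text
[466.7  84.3  75. ]
[465.8 104.   75. ]
[464.5  65.6 174.9] [180.   -0.   91.4] [ 0.2 -0.1  0.3] 30.05152525630171
grab_bar call 0.68 [466.6  63.   75.9]
cover_hinge call 0.84 [638.5  65.8  78.2]
bin call 0.73 [569.   66.8  -0.9]
260 170 [465.84195731  85.12217882  75.        ] [466.64994086  85.14144516  75.        ]
[ 96  97  98  98  97  97  95  91  86  86  87  90  92  95  96  96  95  97
  98 100  96  81  67  69  77  85  92  99 107 114 116 114 108 103  99  93
  88  88  92  94  94  93  93  93  93  92  92  92  93  93  93  92  91  91
  89  87  86  86  87  88  89  92  92  93  92  92  92  86  71  59  53  53
  53  56  62]
```

{"name": "play_rows", "arguments": {
  "increments": [
    [-0.3,[0,1,15],0],
    [-0.3,[0,0,25],0],
    [-0.3,[0,0,25],0],
    [-0.3,[0,0,20],0],
    [-0.3,[0,0,15],0],
    [-0.3,[0,0,12],0],
    [-0.3,[0,0,4],0],
    [-0.3,[0,0,0],0],
    [-0.3,[0,0,0],0]
  ]
}}

```text
time: 19.58
tool_pos: [465.6, 65.9, 59.2]
tcp_rot: [180.0, -0.0, 91.3]
ft_force: [0.8, 1.9, 0.0]
finger_gap: 29.9
grip_force: 0.0
```

{"name": "play_rows", "arguments": {
  "increments": [
    [-1,[0,0,0],0],
    [-1,[0,0,0],0],
    [-1,[0,0,0],0],
    [-1,[0,0,0],0],
    [-1,[0,0,0],0]
  ]
}}

```text
time: 20.0
tool_pos: [466.2, 65.8, 59.7]
tcp_rot: [179.9, -0.0, 91.3]
ft_force: [-1.7, 0.5, 5.1]
finger_gap: 10.6
grip_force: 29.5
```

{"name": "play_rows", "arguments": {
  "increments": [
    [-1,[0,0.2,-8.5],0],
    [-1,[0,0.65,-8.5],0],
    [-1,[0,1.1,-8.5],0],
    [-1,[0,1.45,-8.3],0],
    [-1,[0,1.9,-8.3],0],
    [-1,[0,2.3,-8.2],0],
    [-1,[0,5.8,-16],0],
    [-1,[0,7.4,-15.3],0],
    [-1,[0,8.9,-14.5],0],
    [-1,[0,0,0],0],
    [-1,[0,0,0],0]
  ]
}}

```text
time: 20.92
tool_pos: [495.1, 66.5, 155.3]
tcp_rot: [-180.0, -0.0, 91.3]
ft_force: [0.1, 0.9, -1.5]
finger_gap: 10.7
grip_force: 30.2
```

Run:
```python
from h import *
st=sense(); print({k:st[k].round(2) for k in ("tool_pos","tcp_rot","ft_force","wrist_torque")},st["finger_gap"])
t=snapshot("scene"); save(t,"s12"); pts(t,["grab_bar","slot_key"])
t=snapshot("top"); pts(t,["grab_bar"])
```

```text
{'tool_pos': array([495.13,  66.51, 155.33]), 'tcp_rot': array([-1.7999e+02, -1.0000e-02,  9.1270e+01]), 'ft_force': array([ 0.08,  0.88, -1.49]), 'wrist_torque': array([0.2 , 0.05, 0.02])} 10.669512667179234
grab_bar call 0.64 [494.2  66.7 166.6]
grab_bar call 0.24 [521.9 278.9   2.9]
slot_key call 0.57 [517.7 281.5   7.7]
grab_bar call 0.82 [497.7  62.2 169.7]
grab_bar call 0.4 [493.8 147.6  86.6]
```

{"name": "play_rows", "arguments": {
  "increments": [
    [-1,[0,5,-6.9],0],
    [-1,[0,5.3,-6.6],0],
    [-1,[0,5.7,-6.4],0],
    [-1,[0,5.9,-6],0],
    [-1,[0,6.2,-5.7],0],
    [-1,[0,6.6,-5.5],0],
    [-1,[0,6.8,-5.1],0],
    [-1,[0,7,-4.8],0],
    [-1,[0,7.2,-4.4],0],
    [-1,[0,0,0],0],
    [-1,[0,0,0],0],
    [-1,[0,0,0],0]
  ]
}}

```text
time: 22.17
tool_pos: [551.6, 68.1, 208.8]
tcp_rot: [179.9, -0.0, 91.3]
ft_force: [-5.8, 3.5, 7.9]
finger_gap: 10.5
grip_force: 31.1
```

Run:
```python
from h import *
st=sense(); print({k:st[k].round(2) for k in ("tool_pos","tcp_rot","ft_force","wrist_torque")},st["finger_gap"],st["grip_force"])
for v in ("scene","top","wrist"):
    t=snapshot(v); pts(t,["grab_bar"])
```

```text
{'tool_pos': array([551.62,  68.05, 208.77]), 'tcp_rot': array([ 1.799e+02, -3.000e-02,  9.128e+01]), 'ft_force': array([-5.78,  3.53,  7.88]), 'wrist_torque': array([0.5 , 1.16, 0.11])} 10.48728292632601 31.129775941371918
grab_bar call 0.89 [552.3  69.2 220.5]
grab_bar call 0.71 [552.   63.6 221.9]
grab_bar call 0.69 [552.9  67.4 222.3]
```

{"name": "play_rows", "arguments": {
  "increments": [
    [-1,[0,-3.6,2.2],0],
    [-1,[0,-3.6,2.2],0],
    [-1,[0,-3.5,2.4],0],
    [-1,[0,-3.5,2.4],0],
    [-1,[0,-3.4,2.5],0],
    [-1,[0,-3.4,2.6],0],
    [-1,[0,-3.3,2.7],0],
    [-1,[0,-3.3,2.8],0],
    [-1,[0,-3.1,2.8],0],
    [-1,[0,-3.1,2.9],0],
    [-1,[0,0,0],0],
    [-1,[0,0,0],0]
  ]
}}

```text
time: 23.47
tool_pos: [517.3, 67.0, 181.9]
tcp_rot: [180.0, -0.0, 91.3]
ft_force: [-3.9, 2.7, 5.0]
finger_gap: 10.6
grip_force: 31.5
```

{"name": "play_rows", "arguments": {
  "increments": [
    [-1,[0,0,0],0],
    [-1,[0,0,0],0],
    [-1,[0,0,0],0],
    [-1,[0,0,0],0],
    [-1,[0,0,0],0],
    [-1,[0,0,0],0]
  ]
}}

```text
time: 23.97
tool_pos: [517.5, 67.1, 182.0]
tcp_rot: [179.9, -0.0, 91.3]
ft_force: [-3.1, 3.5, 6.0]
finger_gap: 10.6
grip_force: 31.5
```

Run:
```python
from h import *
st=sense(); print({k:st[k].round(2) for k in ("tool_pos","tcp_rot","ft_force","wrist_torque","qd")},st["finger_gap"],st["grip_force"],st["time"])
b=[]
for v in ("scene","top","wrist"):
    t=snapshot(v); pts(t,["grab_bar","slot_key","screw_slot"],k=1)
p=st["tool_pos"]; print("theta", np.arctan2(p[2]+17-74,635.3-p[0]), np.arccos(1-(p[0]-466.2)/170))
```

```text
{'tool_pos': array([517.49,  67.05, 182.04]), 'tcp_rot': array([ 1.7994e+02, -2.0000e-02,  9.1270e+01]), 'ft_force': array([-3.07,  3.47,  5.97]), 'wrist_torque': array([0.46, 0.52, 0.04]), 'qd': array([-0.04, -0.01,  0.03, -0.03, -0.08,  0.01])} 10.624715485654464 31.501386165618896 23.9667
grab_bar call 0.59 [512.6  68.  195.3]
slot_key call 0.51 [516.6 279.8   6.8]
screw_slot call 0.5 [491.9 152.1  87.3]
grab_bar call 0.91 [519.4  62.1 195.2]
slot_key call 0.7 [517.   61.3 194.7]
screw_slot call 0.59 [491.8 145.4  88.1]
grab_bar call 0.68 [517.   68.  196.2]
screw_slot call 0.75 [491.1 149.4  86.3]
theta 0.8151597883513891 0.7977997886710373
```

```bash
python3 -c "
from bench import *
print(hand_in())"
```

```text
the job is handed in; nothing more can be done
None
```

The job is handed in and its verdict was not shown: the screw was turned with the key to about 1.34 rad, the key is back in its holder, and the cover was raised to about 1.05 rad and is held still at about 0.80 rad (all measured from the arm pose and camera images).

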